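Tip the test blocks into the warming pan and set its thermostat

ROBOT

A 6-joint arm with a two-finger parallel gripper is mounted at the origin on the work surface. World frame = base frame: x ahead of the robot, y to its left, z up, the work surface at z = 0. Lengths are in m, angles in degrees, forces in N, time in s.
With the tool pointing down it reaches from about 0.35 to 0.725 m from the base axis. Payload 4.3 kg.
Tool frame: the origin (TCP) lies between the finger pads; the fingertips stand 22 mm ahead of it and the grasp point (between the pads) lies 3 mm ahead of it; z points along the fingers, y is the direction in which the jaws open and shut (so a half turn about z gives the same grasp; the last joint's range is limited). The gripper opens to 85 mm and grips with 20 to 120 N. Pads are 22 mm wide; open, the fingers measure 114 mm over their backs; the gripper's body (76 mm by 85 mm) begins 54 mm behind the grasp point. The pads swing forward as they close: fully open they stand 13 mm farther back than shut.
Start: joints at [-80.862, 21.618, 4.641, 73.018, 0, 83.68], TCP at [0.153, -0.554, 0.253] pointing down, gripper open.
Joint ranges: [-156.06, 156.06], [-48.1, 94.91], [-58.44, 69.94], [-101.28, 121.22], [-78.64, 73.56], [-180, 180]. Speed limits (degrees/s): [147.25, 147.25, 180, 180, 180, 180].

INTERFACE

Orientations are given as a 3x3 rotation matrix whose columns are the frame's x, y, z axes.
In Python, from workcell import * gives the robot as it stands. Calls block until the motion is done:
- goto(position, orientation): joint-space move of the TCP to a pose.
- servo_line(position, orientation=None, v=0.15, f_stop=None): straight line of the TCP; orientation=None keeps the orientation; v is the mean speed in m/s. With f_stop (N) it stops when the force on the tool has changed by that much, and returns True; else False.
- set_joints(angles): joint-space move.
- let_go() and grab(): open the fingers fully, or close them until they stop; the grip force is fixed at half the most.
- hold(seconds).
- inverse_kinematics(position, orientation): joint angles nearest the present ones, or None.
- snapshot(name): name is "scene" or "top" or "wrist"; returns the picture (400x640x3 uint8, blue, green, red); there is no depth.
- camera_params(name): a dict with "fov_y" (degrees; the focal length in pixels is half the picture's height over the tangent of half this angle, whatever the lens; pixels are square), "cx", "cy" (the principal point, pixels), "R" (3x3) and "t" (3): a world point X has camera coordinates R X + t; the wrist camera has in their place "mount" (4x4, takes a point from camera to tool coordinates, whose origin is the TCP and whose axes are the flange's). Camera axes: x right, y down, z forward; pixel columns grow to the right and rows downward; lengths in m; the calibration is good to about 2 mm. A picture is of the moment at which its call begins: read the wrist's pose just before it. camera_params takes no time and is no camera call.
A pose or a line that the arm cannot do raises Unreachable and nothing moves.
- job_done(): hands the job in, once; it reports no verdict.
Trained networks look in the newest picture that a camera, given by its name, has taken for a name from the list of things; names that differ only in an ending like _2 or _b are one class to them, and where a whole thing is asked for, a point or a joint stands for the part that bears it (a point fixed in the world has none). Each returns a list of dicts, best first, with "p" (0 to 1); they miss things now and then, are a little off and sometimes report something else, mostly with a low value. They report only what shows in the picture. A call takes as long as a camera call. They do not tell look-alikes from the thing itself.
- search_frame(thing, camera): "box" ([left, top, width, height] in pixels, round what is visible of it).
- tip_of(thing, camera): "position" ([column, row] in pixels: a listed point, or the origin of a listed thing).
Readings, each from a call of its own:
- current_clock(): time.
- current_q(): joint angles.
- current_qvel(): joint speeds.
- current_effort(): joint torques, N m.
- current_position(): TCP position.
- current_eef_rot(): TCP orientation.
- current_wrist_force(): force on the tool from outside, world axes, zero at the start.
- current_moment(): the same for the moment, N m.
- current_opening(): opening from 0.0 (shut) to 1.0 (fully open).
Only numpy, scipy, OpenCV 4.12 (cv2) and the standard library are available. Lean on these libraries where they do the work, as an engineer would, in place of code of your own. Each camera call takes 0.05 s, during which the arm holds its last target.

TASK

First lift the stoppered bottle out of the warming pan and stand it upright, wholly on the round cork coaster. Then raise the tilt tray by its bar handle until all three brass blocks have slid out into the pan, and lower the tray gently all the way back onto its rest without letting it drop. Finally turn the thermostat dial until its pointer is at the one long mark; leave the jar, the flask and the beaker where they are.

Things in the scene. Friction and masses are not known exactly. Their poses are not given: they have to be found in the camera images.
- bottle_mid (a point): Centre (80 mm above the underside) of the loose upright amber bottle, 160 mm tall, 0.2 to 0.4 kg, that starts in the pan. Its z axis is the bottle's axis. Body 64 mm in diameter up to 85 mm, neck 30 mm, then from 116 mm to the top a clear cylindrical stopper 36 mm in diameter, fixed to the bottle: grip there, 58 mm above this point, from above.
- coaster_top (a point): Centre of the upper face of the fixed flat cork disc, 110 mm in diameter, 6 mm thick, lying on the bench. The bottle must end up on it.
- hinge (a point): Middle of the tray's hinge axis, 110 mm above the bench, on a fixed stand (marble base, two white cheeks that reach 150 mm above the bench, 102 mm either side along x). Its x axis is the hinge axis; its y axis points, level, to the tray's free edge and handle; the warming pan lies on the -y side.
- tray_handle (a point): Middle of the tray's handle, a level round steel bar 12 mm in diameter and 120 mm long, parallel to the hinge axis, on two 8 mm arms at its ends (55 mm from the middle). Tray down: 228 mm along the hinge's +y and 15 mm above it; 40 mm gap to the tray's end wall, only bench below. Lifted, it goes round the hinge and, if pinched across, can turn between the fingers.
- tray (a joint): Tilt of the tray, rad: 0 = level on its rest, grows as the handle is lifted, stop at 1.2. Aluminium tray 154 mm wide, walls 30 mm, open at the hinge end, where a lip 50 mm long hangs over the pan; 0.4 kg empty. It falls shut if let go. The blocks begin to slide between 0.4 and 0.65 rad and all slide out at about 0.9 rad.
- pan (a point): Centre of the inner floor of the fixed warming pan, 34 mm above the bench, 90 mm along the hinge's -y. Same axes as the hinge. Inside about 172 mm (x) by 162 mm (y); walls rise 36 mm above the floor on the tray side, 66 mm on the two x sides, 86 mm on the side away from the tray.
- block1_mid (a point): Centre of a loose brass block, 24 x 70 x 18 mm (70 along its y), 0.1 to 0.21 kg, lying in the tray.
- block2_mid (a point): Centre of the second such block.
- block3_mid (a point): Centre of the third such block.
- dial (a joint): Angle of the thermostat's dial, rad: grows clockwise seen from above, 0 to 4.8, slightly stiff (0.03 Nm), stays where it is left. The pointer is at the long mark at 1.6; it starts between 0.1 and 1.0.
- dial_grip (a point): On the dial's upright axis, at the height to grip it from above, 87 mm above the bench. The dial is a black bar 59 mm long, 14 mm thick, 32 mm high (top 7 mm above this point) on a disc 62 mm in diameter, on a fixed round dark grey housing 124 mm in diameter, 50 mm high. A white line, 6 mm wide, on top of the bar from near the axis to one end, is the pointer.
- dial_mark (a point): The one long white mark on the scale on top of the housing, 55 mm from the dial's axis; 7 mm wide and 16 mm long; the other marks are short (5 mm) and thin. The dial is set when its pointer points this way from the axis.
- jar: Bystander: loose glass jar with a black lid, 72 mm in diameter, 85 mm tall; origin at the centre of its underside. Leave it alone.
- flask: Bystander: loose conical flask, 76 mm in diameter, 116 mm tall, in front of the tray; origin at the centre of its underside. Leave it alone.
- beaker: Bystander: loose glass beaker, 68 mm in diameter, 85 mm tall, behind the pan; origin at the centre of its underside. Leave it alone.
- stand: Bystander: fixed laboratory stand behind the tray, foot 120 x 90 mm, a steel rod 12 mm in diameter up to 432 mm above the bench, 20 mm along x from its origin (centre of the foot's underside).
Mind the look-alikes: they are no part of the job. What is shaped like the part that bears block1_mid but blue or red is not meant.

How it is judged (in metres and radians):
On the way, in this order (a step that is already met when the one before it is completed fails the run):
1. the bottle stands upright and released on the coaster (horizontal distance between bottle_mid and coaster_top below 0.028 m and angle between bottle_mid's own z axis and vertical below 0.1 rad and z of bottle_mid in the frame of coaster_top below 0.088 m and contact force between bottle and the fingers below 0.1 N), for 0.2 s.
2. the tray is lifted with the blocks still in it (value of joint tray above 0.15 rad and z of each of block1_mid, block2_mid, block3_mid in the frame of pan above 0.06 m), for 0.02 s.
3. all three blocks have slid into the pan while the tray is tipped (value of joint tray above 0.3 rad and x of block1_mid in the frame of pan between -0.09 and 0.09 m and y of block1_mid in the frame of pan between -0.085 and 0.085 m and z of each of block1_mid, block2_mid, block3_mid in the frame of pan below 0.05 m and x of block2_mid in the frame of pan between -0.09 and 0.09 m and y of block2_mid in the frame of pan between -0.085 and 0.085 m and x of block3_mid in the frame of pan between -0.09 and 0.09 m and y of block3_mid in the frame of pan between -0.085 and 0.085 m), for 0.05 s.
4. the tray is back down on its rest (value of joint tray below 0.05 rad), for 0.2 s.
At the end, for the whole second after the job is handed in: The bottle stands upright (within 0.1 rad) on the coaster, its axis within 28 mm of the coaster's centre, at rest; all three blocks lie inside the pan; the tray is down (below 0.05 rad); the dial reads 1.6 within 0.13 rad (its pointer at the long mark) (horizontal distance between bottle_mid and coaster_top below 0.028 m and angle between bottle_mid's own z axis and vertical below 0.1 rad and z of bottle_mid in the frame of coaster_top below 0.088 m and x of block1_mid in the frame of pan between -0.09 and 0.09 m and y of block1_mid in the frame of pan between -0.085 and 0.085 m and z of each of block1_mid, block2_mid, block3_mid in the frame of pan below 0.05 m and x of block2_mid in the frame of pan between -0.09 and 0.09 m and y of block2_mid in the frame of pan between -0.085 and 0.085 m and x of block3_mid in the frame of pan between -0.09 and 0.09 m and y of block3_mid in the frame of pan between -0.085 and 0.085 m and value of joint tray below 0.05 rad and value of joint dial between 1.47 and 1.73 rad and linear speed of bottle below 0.02 m/s); the robot touches nothing.
It fails at once if the tray slammed down (falling faster than 1.5 rad/s) (velocity of joint tray below -1.5 rad/s).
It fails at once if the tray was tipped while the bottle was still in the pan (value of joint tray above 0.3 rad and horizontal distance between bottle_mid and pan below 0.1 m).
It fails at once if the bottle was tipped over (angle between bottle_mid's own z axis and vertical above 0.6 rad).
It fails at once if the jar, flask or beaker was moved more than 30 mm (distance of any of jar, flask, beaker from where it was at the start of the episode above 0.03 m).
It also fails if it takes over 72 s, if anything falls off the work surface, if the arm or the gripper's body presses on something with over 40 N, if the wrist force passes 120 N, or if a joint passes its speed limit or range.

## Working session

There is one attempt and no reset: what is moved stays moved. The work goes in short steps, each a Python script; the robot and the scene stay as the last script left them, time stands still between calls to the robot, and variables do not carry over. Pictures are saved under pics/ and viewed, and the job is handed in when it is done.

```bash
ls; mkdir -p pics; python3 - <<'E'
from workcell import *
import cv2
for n in ("scene","top","wrist"):
    im=snapshot(n); cv2.imwrite(f"pics/a_{n}.png",im); print(n,camera_params(n))
print(current_clock())
E
```

```text
pics
scene {'fov_y': 48.14125409027221, 'cx': 323.1110250317242, 'cy': 205.22595819867507, 'R': array([[-0.17947144,  0.98375957,  0.00266677],
       [ 0.71810551,  0.13285888, -0.68313468],
       [-0.67239459, -0.12068814, -0.73028754]]), 't': array([ 0.11280762, -0.35284915,  1.56326169])}
top {'fov_y': 56.252547334935024, 'cx': 323.94842633074336, 'cy': 199.0732203284531, 'R': array([[ 0.04391142, -0.99903427, -0.00152261],
       [-0.97808193, -0.04267988, -0.20379933],
       [ 0.20353753,  0.01043836, -0.9790115 ]]), 't': array([-0.02226813,  0.58940507,  0.93418258])}
wrist {'fov_y': 65.07979044109574, 'cx': 318.59425511205427, 'cy': 194.03480543241827, 'mount': array([[-9.93925630e-04, -9.64151861e-01, -2.65349204e-01,
         6.75618985e-02],
       [ 9.99999501e-01, -9.84118618e-04, -1.69909448e-04,
        -8.21020920e-04],
       [-9.73165818e-05, -2.65349241e-01,  9.64152359e-01,
        -1.20605520e-01],
       [ 0.00000000e+00,  0.00000000e+00,  0.00000000e+00,
         1.00000000e+00]])}
0.15
```

View pics/a_scene.png

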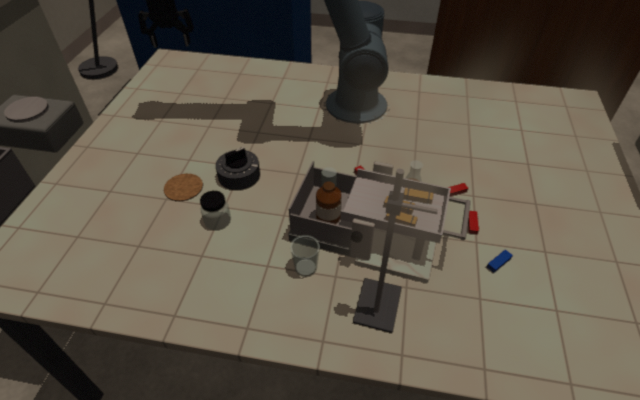

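View pics/a_top.png

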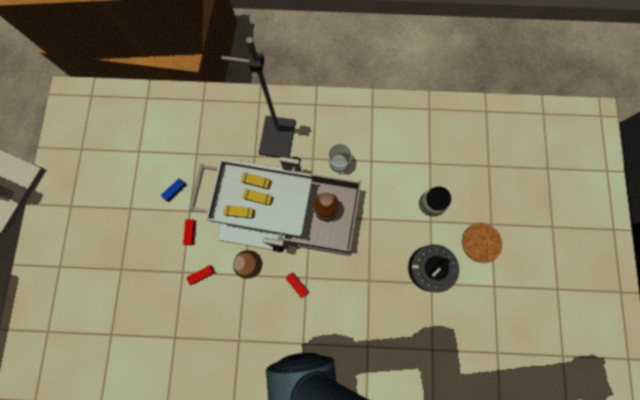

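View pics/a_wrist.png

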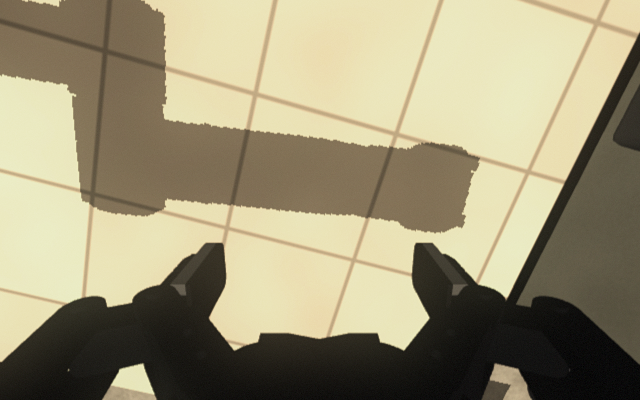

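The top view shows the bottle in the pan at about (326,205), the coaster at (482,243), the dial at (434,268), the jar at (436,200) and the beaker at (340,158). The flask (or a look-alike) is at (246,264) and the tray handle bar at (200,188). The red and blue blocks on the bench are decoys. Next I'll measure with the networks.

```bash
cat > h.py <<'E'
from workcell import *
import numpy as np, cv2
def cam(n):
    P=camera_params(n); f=200/np.tan(np.radians(P["fov_y"]/2))
    if n=="wrist":
        p=np.array(current_position());Rt=np.array(current_eef_rot());M=P["mount"]
        Rcw=Rt@M[:3,:3]; c=Rt@M[:3,3]+p
        R=Rcw.T; t=-R@c
    else: R,t=P["R"],P["t"]
    return dict(f=f,cx=P["cx"],cy=P["cy"],R=R,t=t)
def proj(C,X):
    c=C["R"]@np.asarray(X,float)+C["t"]; return np.array([C["cx"]+C["f"]*c[0]/c[2],C["cy"]+C["f"]*c[1]/c[2]])
def ray(C,uv):
    d=C["R"].T@np.array([(uv[0]-C["cx"])/C["f"],(uv[1]-C["cy"])/C["f"],1]); o=-C["R"].T@C["t"]; return o,d/np.linalg.norm(d)
def onz(C,uv,z):
    o,d=ray(C,uv); return o+d*(z-o[2])/d[2]
def tri(C1,u1,C2,u2):
    o1,d1=ray(C1,u1);o2,d2=ray(C2,u2)
    A=np.stack([d1,-d2],1); s=np.linalg.lstsq(A,o2-o1,rcond=None)[0]
    a,b=o1+s[0]*d1,o2+s[1]*d2
    return (a+b)/2,np.linalg.norm(a-b)
E
python3 - <<'E'
from h import *
np.set_printoptions(precision=3,suppress=True)
Ct,Cs=cam("top"),cam("scene")
Z=dict(coaster_top=.006,hinge=.110,tray_handle=.125,pan=.034,dial_grip=.087,dial_mark=.05,bottle_mid=.034+.08,jar=0,flask=0,beaker=0,stand=0,block1_mid=.12)
for th in Z:
    a=tip_of(th,"top")[:3]; b=tip_of(th,"scene")[:3]
    print(th)
    for r in a: print("  top",np.array(r["position"]),round(r["p"],2),onz(Ct,r["position"],Z[th]))
    for r in b: print("  sc ",np.array(r["position"]),round(r["p"],2),onz(Cs,r["position"],Z[th]))
    if a and b: print("  tri",*tri(Ct,a[0]["position"],Cs,b[0]["position"]))
print(current_clock())
E
```

```text
coaster_top
  top [484.6 241.7] 0.96 [ 0.501 -0.441  0.006]
  sc  [183.3 181.9] 0.86 [ 0.484 -0.434  0.006]
  sc  [404.3 217. ] 0.35 [0.504 0.198 0.006]
  tri [ 0.498 -0.43   0.022] 0.008904330577290467
hinge
  top [285.7 202.8] 0.94 [0.566 0.099 0.11 ]
  sc  [369.4 201.6] 0.97 [0.565 0.103 0.11 ]
  sc  [335.5 215.4] 0.36 [0.624 0.029 0.11 ]
  tri [0.565 0.101 0.11 ] 0.003909826581692339
tray_handle
  top [195.9 190.8] 0.79 [0.584 0.323 0.125]
  top [479.2 241.4] 0.69 [ 0.488 -0.378  0.125]
  sc  [467.8 222.4] 0.84 [0.604 0.332 0.125]
  sc  [402.7 219. ] 0.64 [0.62  0.185 0.125]
  tri [0.588 0.334 0.106] 0.0069621455662094885
pan
  top [321.  214.5] 0.88 [0.552 0.01  0.034]
  top [324.8 202.6] 0.34 [0.586 0.001 0.034]
  top [238.  211.3] 0.2 [0.551 0.235 0.034]
  sc  [332.2 213.4] 0.87 [0.552 0.01  0.034]
  tri [0.552 0.01  0.035] 0.00011151191795788845
dial_grip
  top [443.9 267.9] 0.71 [ 0.422 -0.303  0.087]
  sc  [233.3 151.1] 0.66 [ 0.417 -0.295  0.087]
  sc  [398.9 204.5] 0.65 [0.539 0.175 0.087]
  tri [ 0.422 -0.297  0.091] 0.008633934333187893
dial_mark
  top [414.3 269.2] 0.8
[... 584 characters left out ...]
] 0.37 [ 0.61  -0.294  0.   ]
beaker
  top [339.6 164.5] 0.57 [ 0.706 -0.036  0.   ]
  sc  [304.9 268.7] 0.68 [ 0.712 -0.03  -0.   ]
  sc  [331.1 214.5] 0.33 [0.526 0.003 0.   ]
  tri [ 0.708 -0.034 -0.007] 0.005650570627825542
stand
  top [279.3 137.2] 0.93 [0.781 0.143 0.   ]
  sc  [378.8 302.7] 0.65 [0.773 0.156 0.   ]
  tri [0.778 0.149 0.007] 0.013865189305185427
block1_mid
  top [173.9 188.4] 0.8 [0.588 0.381 0.12 ]
  top [184.9 232.4] 0.7 [0.479 0.34  0.12 ]
  top [293.2 285.3] 0.65 [0.365 0.067 0.12 ]
  sc  [500.  260.4] 0.8 [0.697 0.397 0.12 ]
  sc  [421.4 196.1] 0.78 [0.533 0.225 0.12 ]
  sc  [469.9 221.7] 0.71 [0.596 0.338 0.12 ]
  tri [0.612 0.431 0.013] 0.007935456237726821
1.35
```

```bash
python3 - <<'E'
import cv2,numpy as np
t=cv2.imread("pics/a_top.png")
a=cv2.resize(t[145:265,180:380],None,fx=4,fy=4,interpolation=cv2.INTER_CUBIC);cv2.imwrite("pics/b_tray.png",cv2.convertScaleAbs(a,alpha=1.3,beta=20))
a=cv2.resize(t[180:300,390:520],None,fx=5,fy=5,interpolation=cv2.INTER_CUBIC);cv2.imwrite("pics/b_dial.png",cv2.convertScaleAbs(a,alpha=1.5,beta=20)[:600,:650])
s=cv2.imread("pics/a_scene.png")
a=cv2.resize(s[150:290,280:480],None,fx=4,fy=4,interpolation=cv2.INTER_CUBIC);cv2.imwrite("pics/b_sc.png",cv2.convertScaleAbs(a,alpha=1.5,beta=20))
E
```

```text
(no output)
```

View pics/b_tray.png

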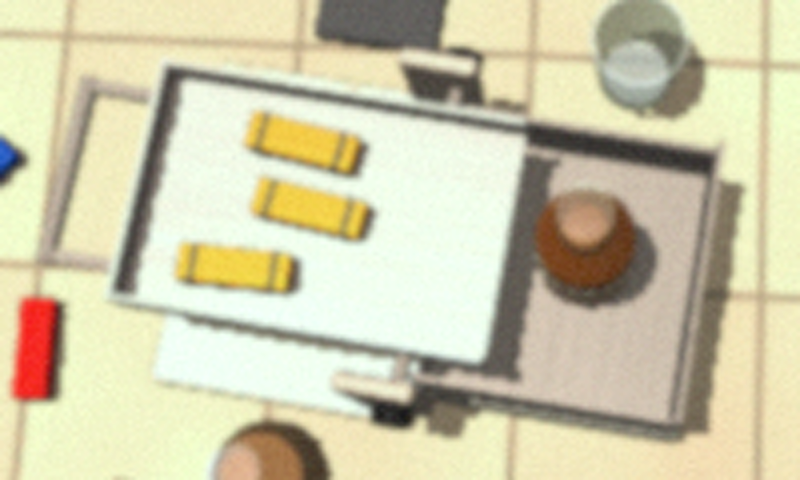

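View pics/b_dial.png

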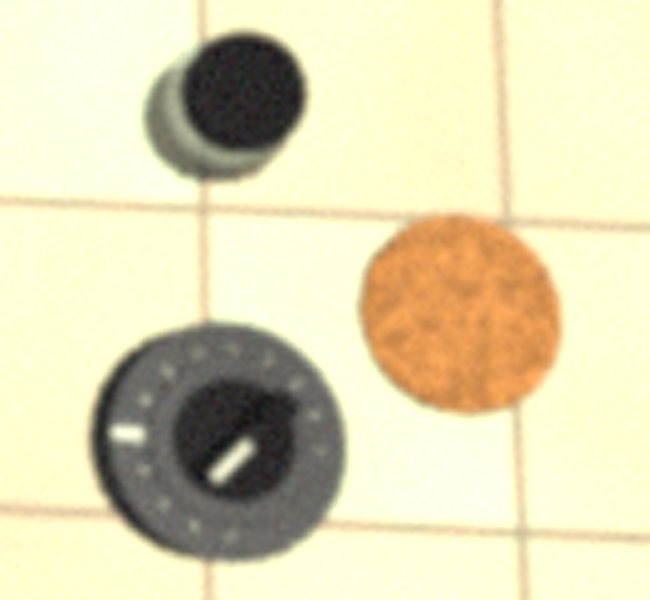

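View pics/b_sc.png

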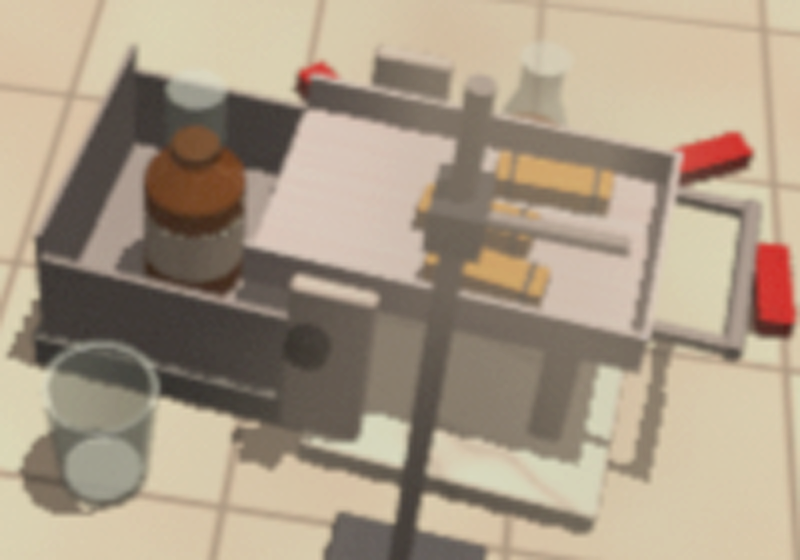

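```bash
cat >> h.py <<'E'
def Rdown(yaw):  # tool z down; tool y (jaw) at world azimuth yaw (deg)
    a=np.radians(yaw); y=np.array([np.cos(a),np.sin(a),0]); z=np.array([0,0,-1.]); return np.stack([np.cross(y,z),y,z],1)
np.set_printoptions(precision=3,suppress=True)
E
python3 - <<'E'
from h import *
print(np.array(current_eef_rot()))
# top measurements
Ct=cam("top")
zt=lambda x,y:(180+x/4,145+y/4)
zd=lambda x,y:(390+x/5,180+y/5)
for nm,(a,b),z in [("wallT",((165,65),(527,120)),.14),("wallB",((110,298),(485,362)),.14),("bar",((88,85),(45,260)),.125),("panend",((718,155),(680,430)),.12)]:
    A,B=onz(Ct,zt(*a),z),onz(Ct,zt(*b),z); d=B-A; print(nm,A,B,np.degrees(np.arctan2(d[1],d[0])),np.linalg.norm(d))
print("stopper",onz(Ct,zt(585,217),.194), "coaster",onz(Ct,zd(460,313),.006),"housing",onz(Ct,zd(222,440),.05))
print("mark",onz(Ct,zd(125,433),.05),"ptr",onz(Ct,zd(250,440),.094),onz(Ct,zd(215,480),.094))
for yaw in (-90,90,0,180):
  for X in [(.5,.15,.42),(.5,.15,.38),(.47,.15,.4)]:
    print(yaw,X,inverse_kinematics(X,Rdown(yaw)))
E
```

```text
[[ 0.964  0.267  0.   ]
 [ 0.267 -0.964 -0.   ]
 [-0.     0.    -1.   ]]
wallT [0.658 0.263 0.14 ] [0.633 0.036 0.14 ] -96.43635727897393 0.22892661965876157
wallB [0.511 0.282 0.14 ] [0.482 0.053 0.14 ] -97.16757965336285 0.23029422152565018
bar [0.648 0.315 0.125] [0.535 0.329 0.125] 172.8775715379363 0.11402066934390256
panend [ 0.621 -0.085  0.12 ] [ 0.448 -0.066  0.12 ] 173.79111285119063 0.1737356415893406
stopper [ 0.562 -0.003  0.194] coaster [ 0.498 -0.434  0.006] housing [ 0.422 -0.29   0.05 ]
mark [ 0.424 -0.24   0.05 ] ptr [ 0.422 -0.291  0.094] [ 0.401 -0.273  0.094]
-90 (0.5, 0.15, 0.42) [   9.734   16.791   22.491   95.699    0.    -170.266]
-90 (0.5, 0.15, 0.38) [   9.734   15.581   14.804   89.223    0.    -170.266]
-90 (0.47, 0.15, 0.4) [  10.329   12.464   13.696   91.232    0.    -169.671]
90 (0.5, 0.15, 0.42) [ 9.734 16.791 22.491 95.699  0.     9.734]
90 (0.5, 0.15, 0.38) [ 9.734 15.581 14.804 89.223  0.     9.734]
90 (0.47, 0.15, 0.4) [10.329 12.464 13.696 91.232  0.    10.329]
0 (0.5, 0.15, 0.42) [ 9.734 16.791 22.491 95.699  0.    99.734]
0 (0.5, 0.15, 0.38) [ 9.734 15.581 14.804 89.223  0.    99.734]
0 (0.47, 0.15, 0.4) [ 10.329  12.464  13.696  91.232   0.    100.329]
180 (0.5, 0.15, 0.42) [  9.734  16.791  22.491  95.699   0.    -80.266]
180 (0.5, 0.15, 0.38) [  9.734  15.581  14.804  89.223   0.    -80.266]
180 (0.47, 0.15, 0.4) [ 10.329  12.464  13.696  91.232   0.    -79.671]
```

```bash
python3 - <<'E'
from h import *
goto([.54,.16,.40],Rdown(0))
C=cam("wrist");im=snapshot("wrist");cv2.imwrite("pics/c_w1.png",im)
import pickle;pickle.dump(C,open("c_w1.pkl","wb"))
for th,z in (("tray_handle",.125),("hinge",.11)):
    for r in tip_of(th,"wrist")[:2]: print(th,r,onz(C,r["position"],z))
goto([.54,-.06,.42],Rdown(0))
C=cam("wrist");im=snapshot("wrist");cv2.imwrite("pics/c_w2.png",im)
pickle.dump(C,open("c_w2.pkl","wb"))
for th,z in (("bottle_mid",.114),("pan",.034),("hinge",.11)):
    for r in tip_of(th,"wrist")[:2]: print(th,r,onz(C,r["position"],z))
print(current_clock())
E
```

```text
tray_handle {'position': [364.6, 17.7], 'p': 0.95} [0.593 0.325 0.125]
tray_handle {'position': [412.1, 258.4], 'p': 0.3} [0.67  0.025 0.125]
hinge {'position': [335.0, 204.2], 'p': 0.96} [0.563 0.1   0.11 ]
hinge {'position': [379.6, 143.2], 'p': 0.2} [0.62  0.183 0.11 ]
bottle_mid {'position': [342.0, 112.6], 'p': 0.65} [0.571 0.003 0.114]
pan {'position': [329.1, 106.8], 'p': 0.87} [0.557 0.01  0.034]
hinge {'position': [334.8, 34.7], 'p': 0.94} [0.561 0.097 0.11 ]
5.4833
```

```bash
ls pics; cat c_w1.pkl | wc -c
```

```text
a_scene.png
a_top.png
a_wrist.png
b_dial.png
b_sc.png
b_tray.png
c_w1.png
c_w2.png
350
```

View pics/c_w1.png

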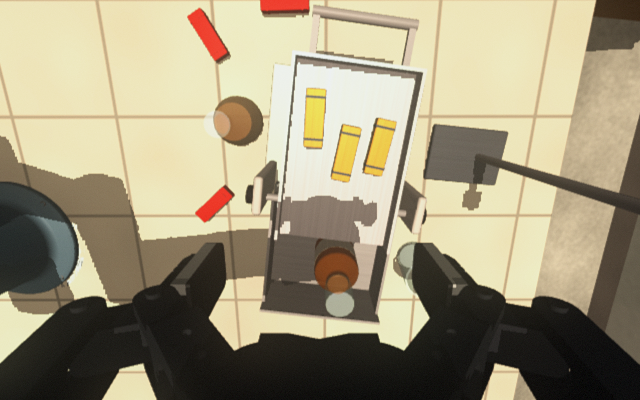

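View pics/c_w2.png

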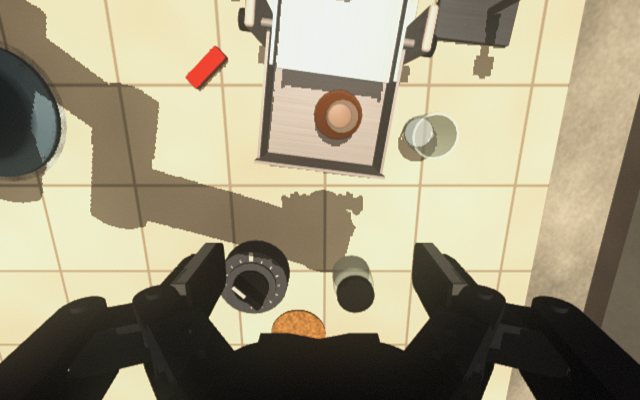

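```bash
python3 - <<'E'
from h import *
import pickle
C1=pickle.load(open("c_w1.pkl","rb"));C2=pickle.load(open("c_w2.pkl","rb"));Ct=cam("top")
print("stop",onz(C1,(340,304),.194),onz(C2,(342,116),.194),tri(C1,(340,304),C2,(342,116)))
for a,b,z in (((314,12),(418,26),.125),((292,53),(424,71),.14),((292,53),(265,308),.13)):
    A,B=onz(C1,a,z),onz(C1,b,z);d=B-A;print(A,B,(A+B)/2,np.degrees(np.arctan2(d[1],d[0])),np.linalg.norm(d))
# wall top corners by top/wrist triangulation
print("wall corner",tri(C1,(424,71),Ct,(180+165/4,145+65/4)),tri(C1,(292,53),Ct,(180+110/4,145+298/4)))
print("bar ends",tri(C1,(418,24),Ct,(180+88/4,145+85/4)),tri(C1,(314,10),Ct,(180+45/4,145+258/4)))
# IK tests
az=np.radians(83.2);ex=np.array([np.sin(az),-np.cos(az),0]);ey=np.array([np.cos(az),np.sin(az),0]);ez=np.array([0,0,1.])
H=np.array([.5645,.0995,.110])
for jaw in (1,-1):
 for t0,t1 in ((45,45),(45,20),(45,0),(35,35),(40,10)):
  q=[]
  for a in np.linspace(0,1.0,6):
    t=np.radians(t0+(t1-t0)*a)
    z=-np.sin(t)*ey-np.cos(t)*ez; y=jaw*(np.cos(t)*ey-np.sin(t)*ez)
    R=np.stack([np.cross(y,z),y,z],1)
    aa=a+np.arctan2(.015,.228); P=H+.2285*(np.cos(aa)*ey+np.sin(aa)*ez)
    s=inverse_kinematics(P-.003*z,R); q.append(None if s is None else np.round(s))
  print(jaw,t0,t1,[None if s is None else list(s.astype(int)) for s in q])
E
```

```text
stop [0.566 0.001 0.194] [0.565 0.    0.194] (array([0.566, 0.   , 0.193]), np.float64(0.00011260502268825733))
[0.535 0.331 0.125] [0.654 0.317 0.125] [0.595 0.324 0.125] -6.996497335077301 0.11935297619540802
[0.511 0.286 0.14 ] [0.66  0.267 0.14 ] [0.586 0.277 0.14 ] -7.322406603759565 0.150694170790485
[0.51  0.288 0.13 ] [ 0.463 -0.05   0.13 ] [0.486 0.119 0.13 ] -97.94719883889822 0.34106923013370816
wall corner (array([0.665, 0.269, 0.12 ]), np.float64(0.0019090991083709151)) (array([0.511, 0.287, 0.129]), np.float64(0.0036847152415182406))
bar ends (array([0.659, 0.325, 0.097]), np.float64(0.005797329987600385)) (array([0.536, 0.334, 0.117]), np.float64(0.0036440322600022187))
1 45 45 [None, None, None, None, None, None]
1 45 20 [None, None, [np.int64(33), np.int64(62), np.int64(65), np.int64(116), np.int64(-26), np.int64(45)], [np.int64(30), np.int64(53), np.int64(52), np.int64(109), np.int64(-24), np.int64(41)], [np.int64(27), np.int64(44), np.int64(44), np.int64(103), np.int64(-21), np.int64(36)], [np.int64(22), np.int64(37), np.int64(36), np.int64(99), np.int64(-17), np.i
[... 2644 characters left out ...]
.int64(63), np.int64(117), np.int64(-27), np.int64(-136)], [np.int64(29), np.int64(54), np.int64(57), np.int64(116), np.int64(-28), np.int64(-138)], [np.int64(27), np.int64(48), np.int64(51), np.int64(114), np.int64(-28), np.int64(-141)]]
-1 40 10 [None, [np.int64(34), np.int64(63), np.int64(59), np.int64(110), np.int64(-25), np.int64(-134)], [np.int64(31), np.int64(53), np.int64(49), np.int64(104), np.int64(-22), np.int64(-139)], [np.int64(28), np.int64(45), np.int64(41), np.int64(99), np.int64(-18), np.int64(-143)], [np.int64(24), np.int64(38), np.int64(34), np.int64(95), np.int64(-14), np.int64(-149)], [np.int64(18), np.int64(31), np.int64(28), np.int64(91), np.int64(-9), np.int64(-155)]]
```

```bash
python3 - <<'E'
from h import *
for n,(x0,y0,x1,y1) in (("top",(450,210,520,280)),("scene",(150,165,220,210))):
    im=cv2.imread(f"pics/a_{n}.png"); hsv=cv2.cvtColor(im,cv2.COLOR_BGR2HSV)
    m=((hsv[...,1]>110)&(hsv[...,0]<22)).astype(np.uint8); k=np.zeros_like(m);k[y0:y1,x0:x1]=1;m*=k
    c=max(cv2.findContours(m,cv2.RETR_EXTERNAL,cv2.CHAIN_APPROX_NONE)[0],key=cv2.contourArea)
    e=cv2.fitEllipse(c); C=cam(n); print(n,e,onz(C,e[0],.006))
    pts=np.array([onz(C,p[0],.006)[:2] for p in c]); print(cv2.minEnclosingCircle(pts.astype(np.float32)))
E
python3 - <<'E'
from h import *
R=Rdown(0)
goto([.5655,.0005,.26],R)
servo_line([.5655,.0005,.175],v=.08)
print(current_position(),current_wrist_force())
cv2.imwrite("pics/d_w.png",snapshot("wrist"))
grab()
print(current_position(),current_wrist_force(),current_opening())
cv2.imwrite("pics/d_w2.png",snapshot("wrist"));cv2.imwrite("pics/d_sc.png",cv2.resize(snapshot("scene")[120:280,250:450],None,fx=3.5,fy=3.5))
print(current_clock())
E
```

```text
top ((481.8108215332031, 242.32872009277344), (37.325679779052734, 40.68861389160156), 136.06275939941406) [ 0.499 -0.433  0.006]
((0.4997391700744629, -0.433630108833313), 0.055119168013334274)
scene ((182.64283752441406, 186.78402709960938), (25.32404136657715, 38.56170654296875), 75.95684814453125) [ 0.503 -0.429  0.006]
((0.5022252202033997, -0.429735004901886), 0.05498911812901497)
[0.566 0.    0.176] [0.578 0.468 0.037]
[0.566 0.    0.175] [-0.783 -0.197  2.268] 0.4059570880629698
8.0917
```

View pics/d_w2.png

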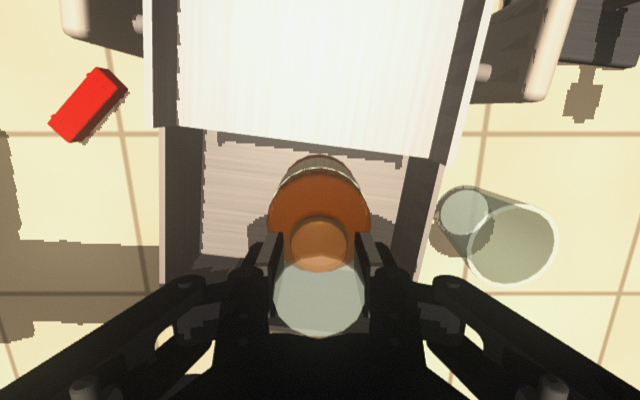

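View pics/d_sc.png

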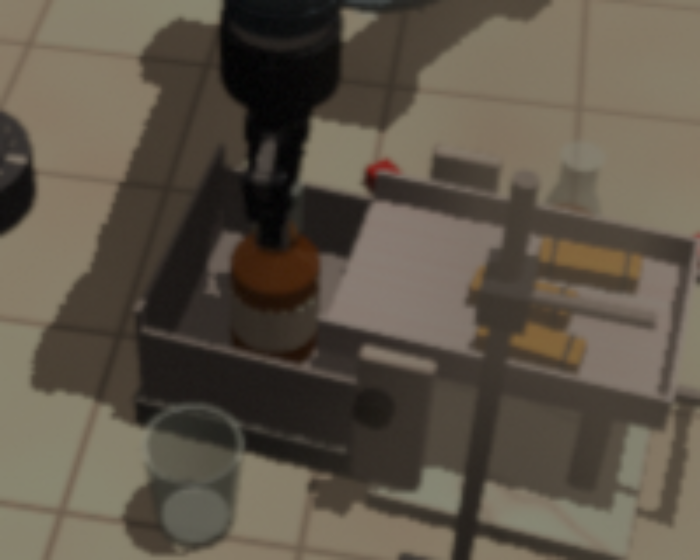

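The fingers hold the stopper at about (318,295) in the wrist view, opening 0.41 (~35 mm). Next: lift and carry.

```bash
python3 - <<'E'
from h import *
R=Rdown(0); c=np.array([.5005,-.432])
servo_line([.5655,.0005,.325],v=.15)
print(current_opening(),current_wrist_force())
servo_line([c[0],c[1],.325],v=.2)
servo_line([c[0],c[1],.165],v=.12)
s=servo_line([c[0],c[1],.143],v=.03,f_stop=4)
print(s,current_position(),current_wrist_force(),current_opening())
cv2.imwrite("pics/e_t.png",cv2.resize(snapshot("top")[180:300,390:520],None,fx=5,fy=5)[:600])
cv2.imwrite("pics/e_s.png",cv2.resize(snapshot("scene")[90:230,130:290],None,fx=4,fy=4))
print(current_clock())
E
```

```text
0.40863700327805913 [ 0.088  0.159 -3.516]
True [ 0.5   -0.432  0.147] [-0.469 -0.411  3.591] 0.40513594515953644
13.7417
```

View pics/e_s.png

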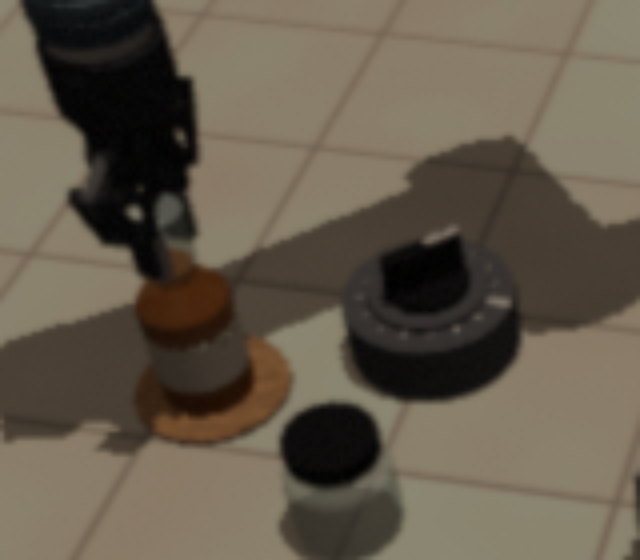

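View pics/e_t.png

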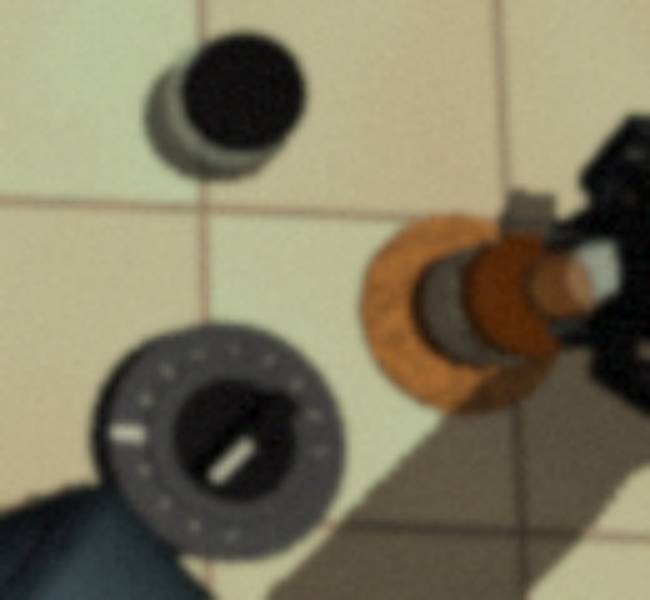

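The bottle touched down at TCP z 0.147 as expected and sits central on the coaster. I'll release it and go to the handle approach.

```bash
cat >> h.py <<'E'
az=np.radians(83.2);ex=np.array([np.sin(az),-np.cos(az),0]);ey=np.array([np.cos(az),np.sin(az),0]);ez=np.array([0,0,1.])
H=np.array([.5645,.0995,.110]); OFF=.008
def tpose(a,t0=35.,t1=15.,amax=1.0,off=OFF,H=H,jaw=1):
    t=np.radians(t0+(t1-t0)*a/amax)
    z=-np.sin(t)*ey-np.cos(t)*ez; y=jaw*(np.cos(t)*ey-np.sin(t)*ez)
    R=np.stack([np.cross(y,z),y,z],1)
    aa=a+np.arctan2(.015,.228); P=H+.2285*(np.cos(aa)*ey+np.sin(aa)*ez)
    return P-off*z,R
E
python3 - <<'E'
from h import *
let_go()
servo_line([.5005,-.432,.30],v=.15)
cv2.imwrite("pics/f_s.png",cv2.resize(snapshot("scene")[90:230,130:290],None,fx=4,fy=4))
cv2.imwrite("pics/f_t.png",cv2.resize(snapshot("top")[180:300,390:520],None,fx=5,fy=5)[:600])
for off in (.008,.06,.11,.15): print(off,inverse_kinematics(*tpose(0,off=off)))
print([inverse_kinematics(*tpose(a)) is not None for a in np.linspace(0,1,11)])
print(current_clock(),current_q())
E
```

```text
0.008 [ 34.362  65.396  58.54  107.887 -25.583  46.864]
0.06 None
0.11 None
0.15 None
[True, True, True, True, True, True, True, True, True, True, True]
15.5667 [-46.289  33.27   29.839  86.926  -0.011  43.713]
```

View pics/f_s.png

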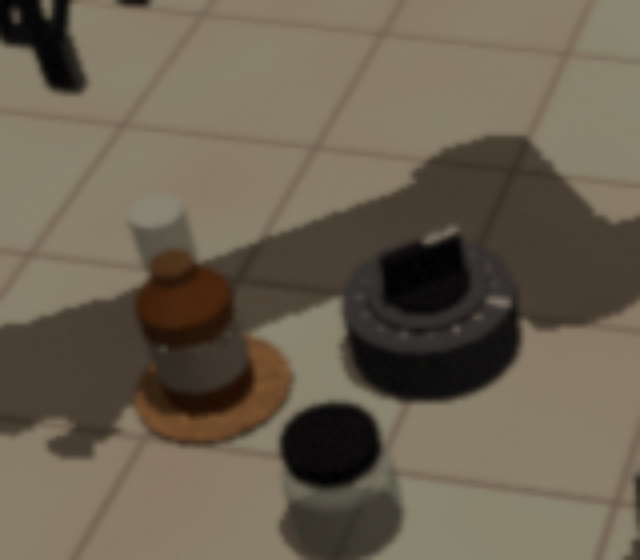

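View pics/f_t.png

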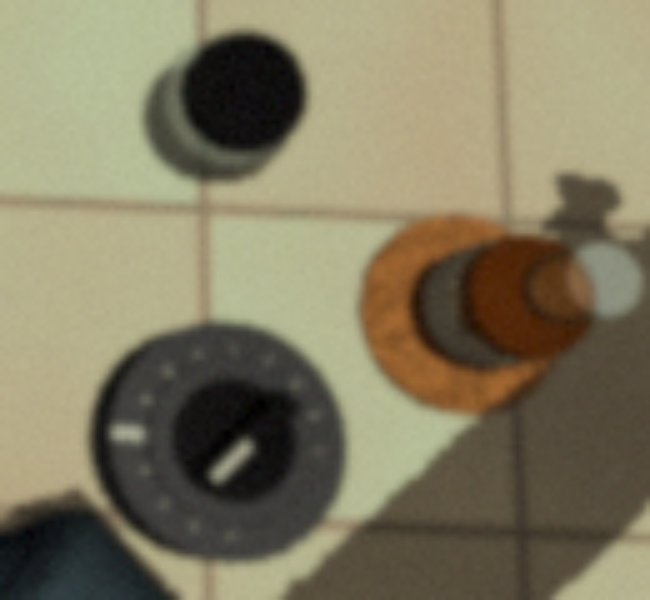

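```bash
python3 - <<'E'
from h import *
for t0 in (35,32,30):
  P,R=tpose(0,t0=t0)
  for h in (.01,.03,.06,.1,.14): print(t0,h,inverse_kinematics(P+h*ez,R), inverse_kinematics(P+h*ez-.5*h*ey,R))
P,R=tpose(0,t0=10);print(inverse_kinematics(P+.12*ez,R))
Ct=cam("top");print("stopper",onz(Ct,(390+607/5,180+282/5),.166))
E
```

```text
35 0.01 [ 34.362  65.684  60.637 109.696 -25.583  46.864] [ 34.086  64.395  57.869 108.097 -25.698  46.585]
35 0.03 [ 34.362  66.842  66.124 114.025 -25.583  46.864] [ 33.526  62.542  56.878 108.712 -25.931  46.02 ]
35 0.06 None [ 32.667  60.1    56.172 110.065 -26.282  45.148]
35 0.1 None [ 31.487  57.439  56.59  112.605 -26.757  43.94 ]
35 0.14 None [ 30.266  55.517  58.662 116.027 -27.238  42.68 ]
32 0.01 [ 33.641  61.348  52.979 103.695 -23.785  45.143] [ 33.359  60.393  50.974 102.53  -23.891  44.857]
32 0.03 [ 33.641  61.748  56.771 107.088 -23.785  45.143] [ 32.786  58.731  50.454 103.435 -24.104  44.275]
32 0.06 [ 33.641  63.464  64.916 113.517 -23.785  45.143] [ 31.908  56.495  50.263 105.113 -24.426  43.379]
32 0.1 None [ 30.701  53.996  51.103 107.935 -24.86   42.14 ]
32 0.14 None [ 29.451  52.114  53.305 111.47  -25.299  40.848]
30 0.01 [ 33.138  58.925  48.879 100.291 -22.543  44.032] [ 32.851  58.087  47.145  99.282 -22.642  43.741]
30 0.03 [ 33.138  59.118  52.222 103.441 -22.543  44.032] [ 32.269  56.504  46.826 100.318 -22.842  43.148]
30 0.06 [ 33.138  60.111  58.75  108.975 -22.543  44.032] [ 31.377  54.357  46.872 102.155 -23.144  42.237]
30 0.1 None [ 30.152  51.937  47.927 105.13  -23.551  40.978]
30 0.14 None [ 28.883  50.087  50.225 108.75  -23.962  39.666]
[27.111 41.391 36.742 90.969 -8.286 34.318]
stopper [ 0.498 -0.436  0.166]
```

```bash
python3 - <<'E'
from h import *
P,R=tpose(0,t0=32)
goto(P+.12*ez-.06*ey,R)
print(current_wrist_force())
servo_line(P+.045*ez-.005*ey,R,v=.12)
C=cam("wrist");im=snapshot("wrist");cv2.imwrite("pics/g1.png",im)
print(proj(C,H+.228*ey+.015*ez),tip_of("tray_handle","wrist")[:1])
for r in tip_of("tray_handle","wrist")[:1]: print(onz(C,r["position"],.125))
cv2.imwrite("pics/g1s.png",cv2.resize(snapshot("scene")[130:290,330:530],None,fx=3.5,fy=3.5))
print(current_clock())
E
```

```text
[-0.865 -0.144  0.117]
[367.885 230.539] [{'position': [364.5, 233.4], 'p': 0.74}]
[0.593 0.324 0.125]
19.2
```

View pics/g1.png

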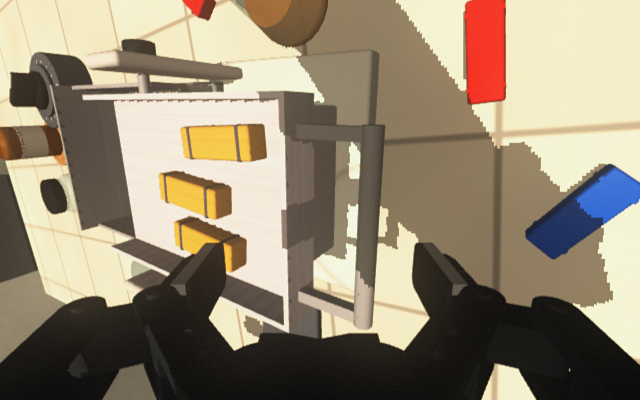

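View pics/g1s.png

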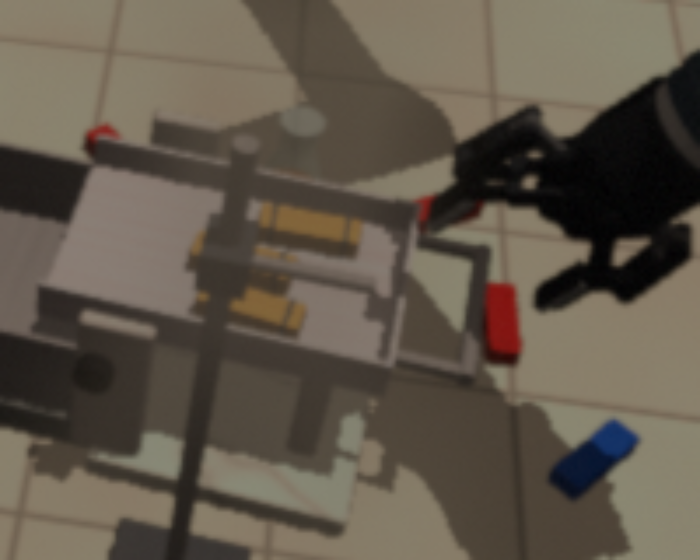

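The bar crosses the wrist image at about column 370, against a predicted 368, so the model fits. The finger on the tray side is above the end wall. Next: descend and grip.

```bash
python3 - <<'E'
from h import *
P,R=tpose(0,t0=32)
f0=np.array(current_wrist_force())
s=servo_line(P,R,v=.05,f_stop=6)
print(s,current_position()-P,np.array(current_wrist_force())-f0)
cv2.imwrite("pics/g2.png",snapshot("wrist"))
if not s:
    grab(); hold(.1)
    print(current_opening(),np.array(current_wrist_force())-f0,current_position()-P)
    cv2.imwrite("pics/g3.png",snapshot("wrist"))
print(current_clock())
E
```

```text
False [0. 0. 0.] [-0.017 -0.475  0.286]
0.11134616594342266 [-1.023 -4.231  5.124] [-0.    -0.001  0.001]
21.1417
```

View pics/g3.png

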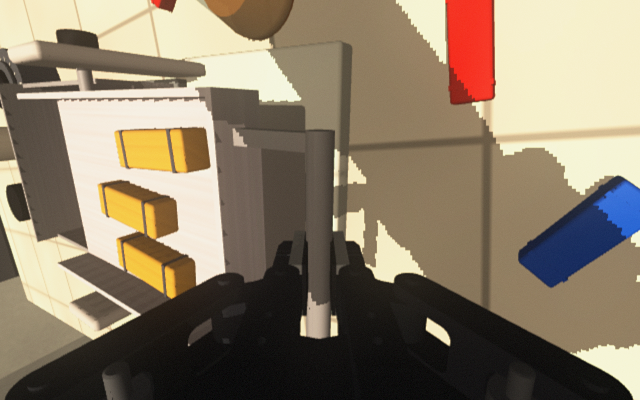

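```bash
python3 - <<'E'
from h import *
for a in np.arange(.1,.51,.1):
    P,R=tpose(a,t0=32)
    servo_line(P,R,v=.06)
    print(round(a,2),np.array(current_wrist_force()),current_opening(),current_position()-P)
cv2.imwrite("pics/h_t.png",cv2.resize(snapshot("top")[130:270,180:380],None,fx=4,fy=4))
cv2.imwrite("pics/h_s.png",cv2.resize(snapshot("scene")[90:270,270:500],None,fx=3.4,fy=3.3))
print(current_clock())
E
```

```text
0.1 [-0.682 -4.82  -5.205] 0.11299203362126915 [-0.    -0.001  0.   ]
0.2 [-0.289 -5.325 -5.227] 0.11317596755926691 [-0.    -0.001  0.002]
0.3 [-0.211 -2.849 -4.361] 0.11597008001233762 [-0.    -0.     0.002]
0.4 [-0.719  1.77  -2.447] 0.11550886108311226 [-0.     0.     0.001]
0.5 [-2.147  5.09  -0.89 ] 0.11310392318703488 [-0.     0.001  0.   ]
23.9083
```

View pics/h_t.png

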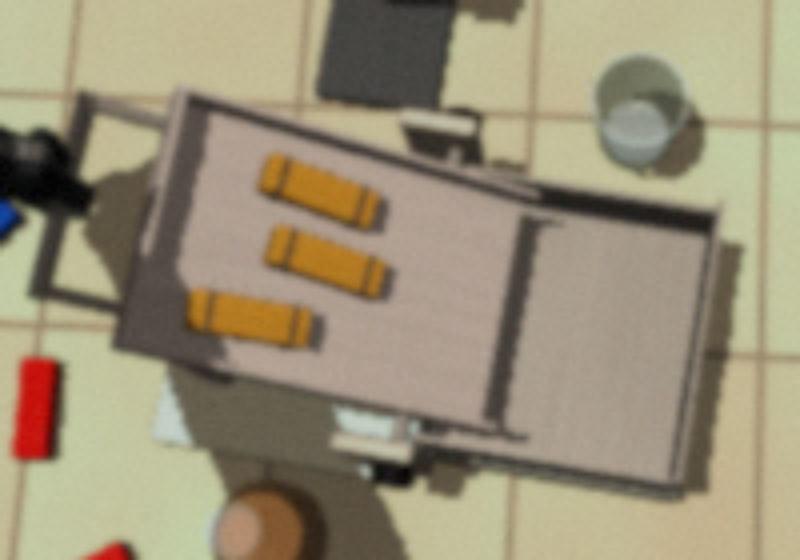

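View pics/h_s.png

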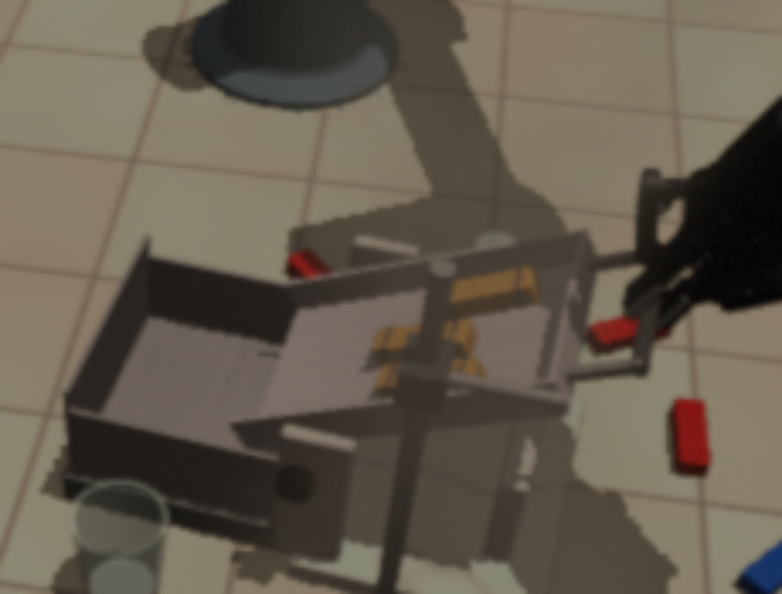

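The tray is at about 0.5 rad, the blocks haven't moved yet and the forces are low. Continuing.

```bash
python3 - <<'E'
from h import *
for a in (.57,.64,.71,.78,.85,.9,.95):
    P,R=tpose(a,t0=32)
    servo_line(P,R,v=.05)
    print(round(a,2),np.array(current_wrist_force()),current_opening())
hold(.5)
cv2.imwrite("pics/i_t.png",cv2.resize(snapshot("top")[130:270,180:380],None,fx=4,fy=4))
cv2.imwrite("pics/i_s.png",cv2.resize(snapshot("scene")[90:270,270:500],None,fx=3.4,fy=3.3))
print(current_clock())
E
```

```text
0.57 [-2.908  7.223  0.935] 0.11499871397088789
0.64 [-3.276  7.569  2.356] 0.11323681606942623
0.71 [-3.524  8.091  3.206] 0.118087440646561
0.78 [-4.506  9.118  6.126] 0.11205225544537778
0.85 [-4.496  7.942  6.593] 0.11502154249594375
0.9 [-4.886 10.369  9.4  ] 0.11370375404039215
0.95 [-5.122  8.504 10.92 ] 0.1121327121328772
27.65
```

View pics/i_t.png

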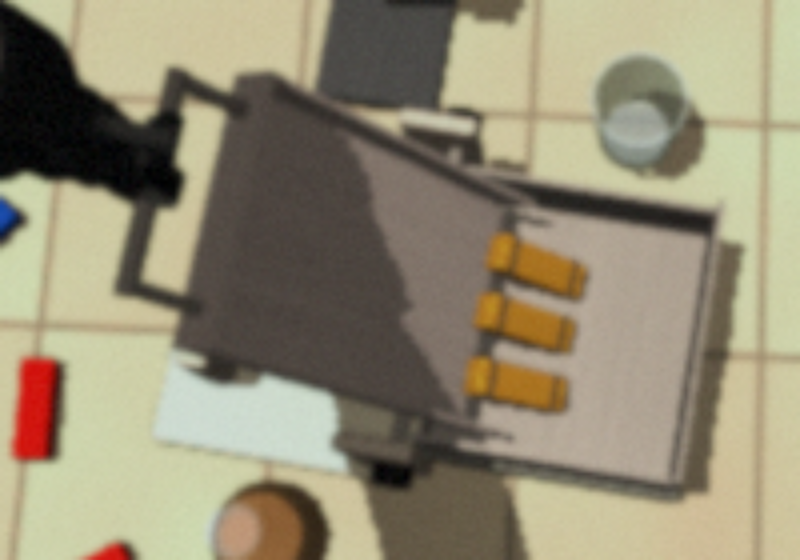

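View pics/i_s.png

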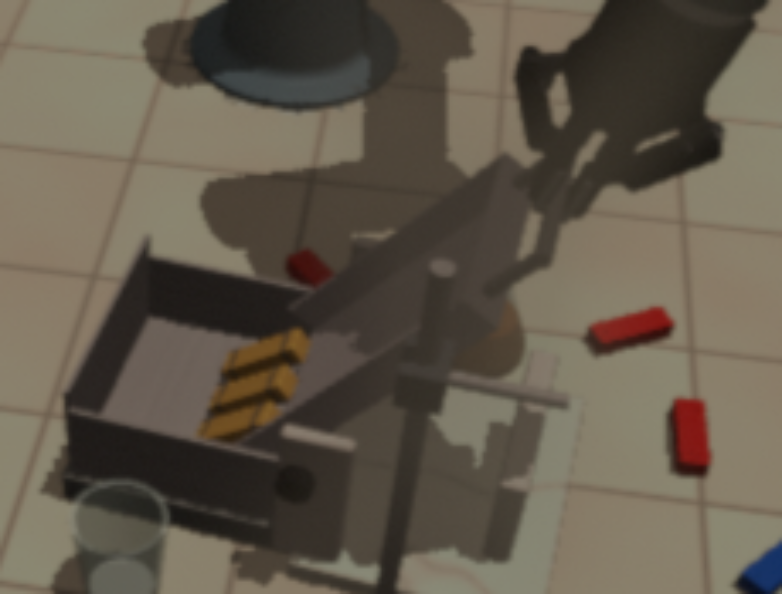

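All three blocks have slid off, but their rear ends may still rest on the lip. I'll raise the tray a bit more so they drop fully.

```bash
python3 - <<'E'
from h import *
for a in (1.0,1.05,1.1):
    P,R=tpose(a,t0=32)
    try: servo_line(P,R,v=.05)
    except Unreachable: print("unreach",a);break
    print(round(a,2),np.array(current_wrist_force()),current_opening())
hold(.3)
cv2.imwrite("pics/j_t.png",cv2.resize(snapshot("top")[130:270,180:380],None,fx=4,fy=4))
cv2.imwrite("pics/j_s.png",cv2.resize(snapshot("scene")[90:270,270:500],None,fx=3.4,fy=3.3))
print(current_clock())
E
```

```text
1.0 [-5.141  6.18   9.524] 0.11077747133829602
1.05 [-5.788  7.257 10.054] 0.10662199693689638
1.1 [-6.707  7.094  9.969] 0.11196573990771366
29.2
```

View pics/j_t.png

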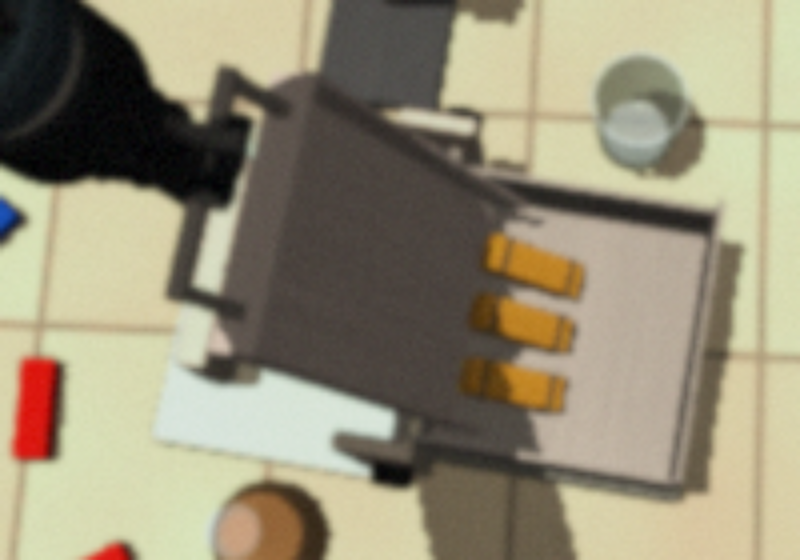

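View pics/j_s.png

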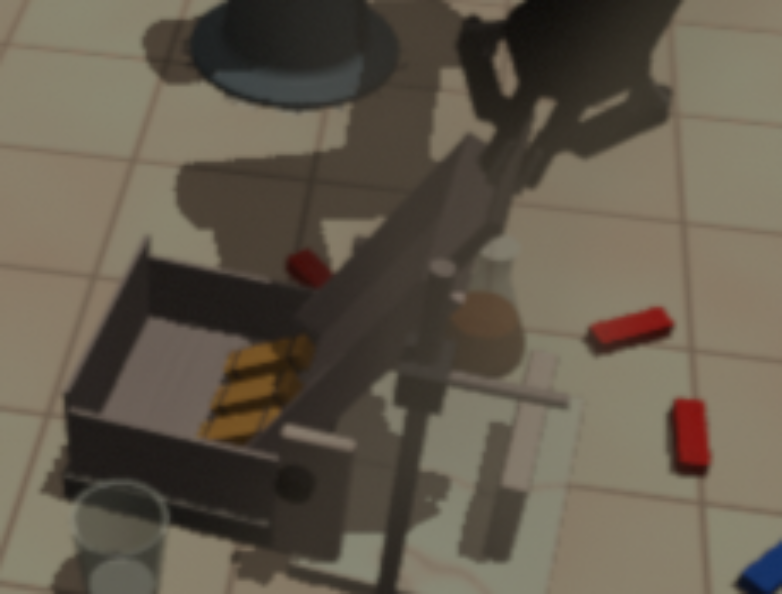

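The blocks' front ends are on the pan floor (zoomed ~(580,275)) and their rears still lean on the lip, which will shed them as the tray comes down. Lowering slowly.

```bash
python3 - <<'E'
from h import *
for a in (1.0,.9,.8,.7,.6,.5,.4,.3,.2):
    P,R=tpose(a,t0=32)
    servo_line(P,R,v=.05)
    print(round(a,2),np.array(current_wrist_force()),current_opening())
    if a in (.7,.2):
        cv2.imwrite(f"pics/k_t{a}.png",cv2.resize(snapshot("top")[130:270,180:380],None,fx=4,fy=4))
cv2.imwrite("pics/k_s.png",cv2.resize(snapshot("scene")[90:270,270:500],None,fx=3.4,fy=3.3))
print(current_clock())
E
```

```text
1.0 [-4.612  7.339  8.462] 0.11196731528767756
0.9 [-5.322  6.865  8.649] 0.10792013566494356
0.8 [-2.426  6.101  5.556] 0.11336640992116366
0.7 [-4.092  5.819  5.746] 0.11320307801791431
0.6 [-2.915  5.265  3.424] 0.11121199379210593
0.5 [-0.261  4.331  2.362] 0.10707485566652437
0.4 [-0.625  3.422  0.418] 0.10710883961315566
0.3 [-0.096  3.952  0.631] 0.11231200271955807
0.2 [ 0.695 -0.631 -1.91 ] 0.11134780427413873
34.825
```

View pics/k_t0.2.png

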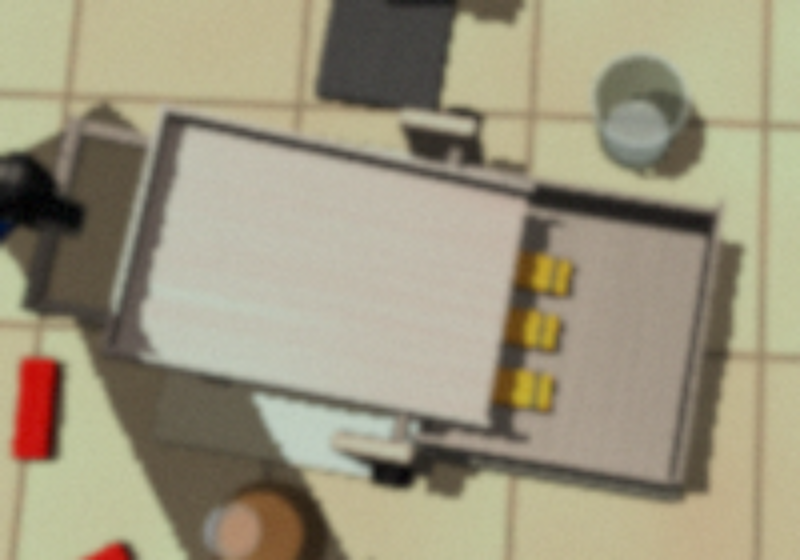

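View pics/k_s.png

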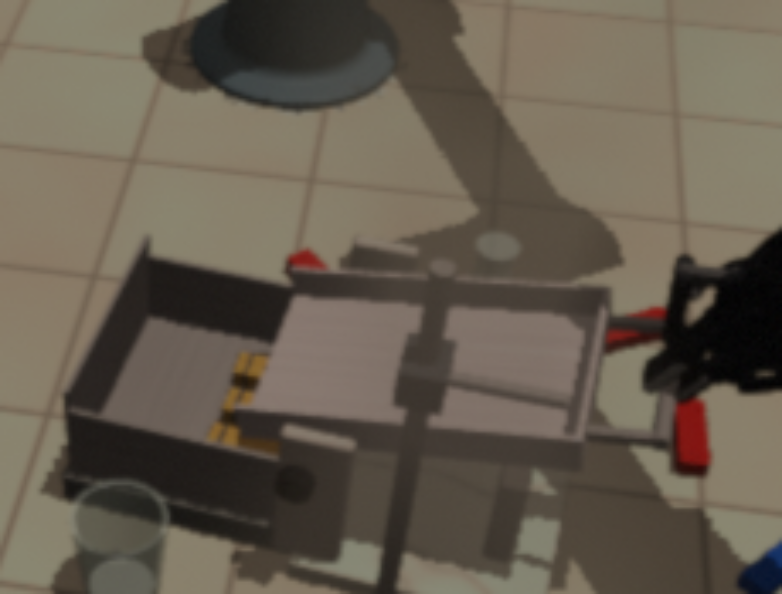

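```bash
python3 - <<'E'
from h import *
for a in (.13,.07,.03):
    P,R=tpose(a,t0=32); servo_line(P,R,v=.04)
    print(round(a,2),np.array(current_wrist_force()),current_position()-P)
P,R=tpose(-.04,t0=32)
s=servo_line(P,R,v=.012,f_stop=9)
P0,_=tpose(0,t0=32)
print(s,np.array(current_wrist_force()),np.array(current_position())-P0)
Ct=cam("top")
for x,y in ((573,277),(560,332),(552,392)):
    w=onz(Ct,(180+x/4,130+y/4),.045)-H; print("front hinge x,y",w@ex,w@ey)
cv2.imwrite("pics/l_s.png",cv2.resize(snapshot("scene")[90:270,270:500],None,fx=3.4,fy=3.3))
print(current_clock())
E
```

```text
0.13 [ 2.469 -4.124  0.096] [ 0.    -0.001 -0.001]
0.07 [ 4.056 -4.205 -1.414] [ 0.001 -0.    -0.001]
0.03 [ 4.171 -5.193 -0.832] [ 0.001 -0.    -0.001]
True [0.142 1.631 4.373] [ 0.001 -0.001  0.001]
front hinge x,y 0.03892952359375854 -0.08995005534230827
front hinge x,y 0.0003696671582274073 -0.0874606557262
front hinge x,y -0.04037006251512845 -0.08884310756414628
36.9667
```

View pics/l_s.png

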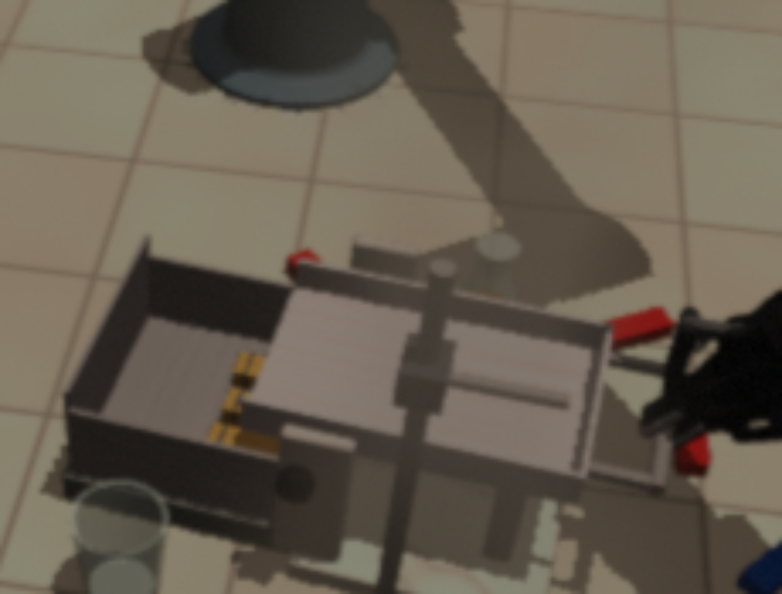

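```bash
python3 - <<'E'
from h import *
a=cv2.imread("pics/a_scene.png")[90:270,270:500];cv2.imwrite("pics/l_s0.png",cv2.resize(a,None,fx=3.4,fy=3.3))
P0,R=tpose(0,t0=32)
p=np.array(current_position())
s=servo_line(p-[0,0,.003],v=.01,f_stop=10)
print(s,np.array(current_wrist_force()),np.array(current_position())-P0)
hold(.3)
cv2.imwrite("pics/l_s1.png",cv2.resize(snapshot("scene")[90:270,270:500],None,fx=3.4,fy=3.3))
print(current_clock())
E
```

```text
True [-0.564  1.806  4.202] [ 0.001 -0.001  0.001]
37.6167
```

View pics/l_s0.png

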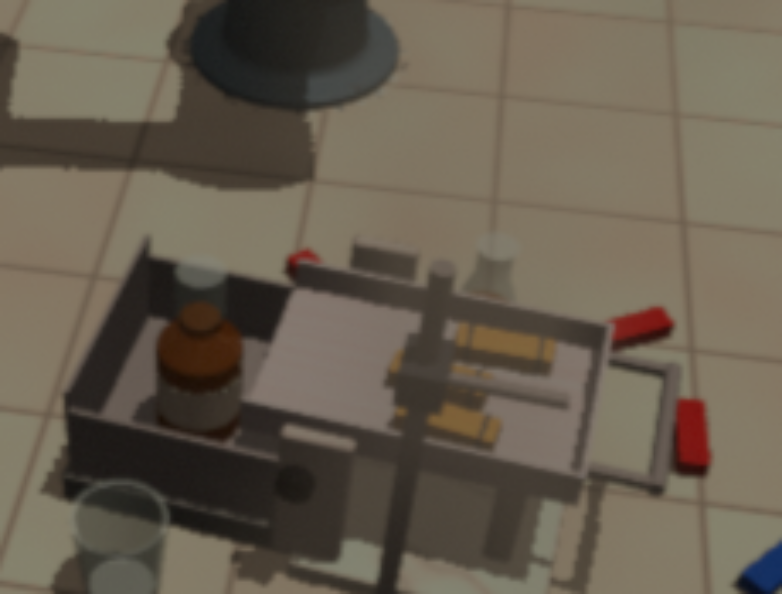

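View pics/l_s1.png

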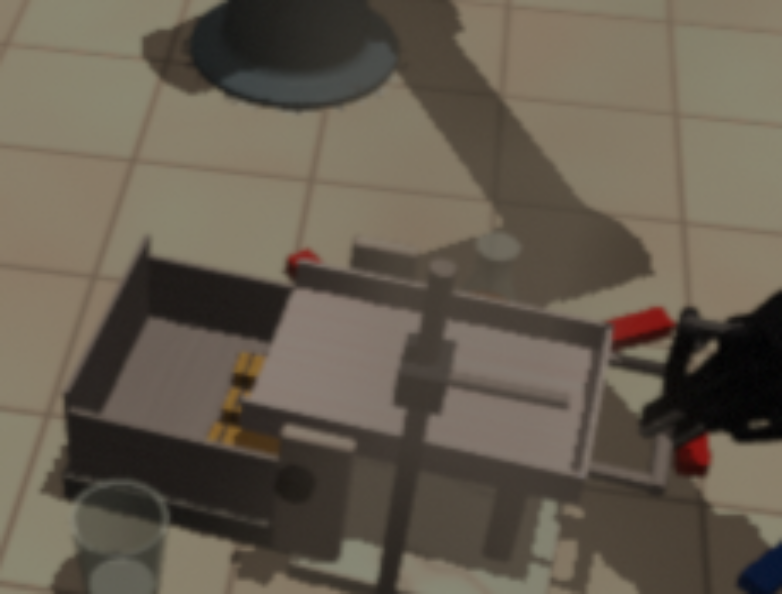

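The tray image matches the starting one: down on its rest. I'll release it, retreat and look at the dial.

```bash
python3 - <<'E'
from h import *
p=np.array(current_position())
let_go()
print(np.array(current_wrist_force()),current_opening())
servo_line(p+.04*ez-.005*ey,v=.08)
servo_line(p+.13*ez-.065*ey,v=.15)
goto([.42,-.36,.30],Rdown(0))
import pickle
C=cam("wrist");im=snapshot("wrist");cv2.imwrite("pics/m_w.png",im);pickle.dump(C,open("c_m.pkl","wb"))
for th,z in (("dial_grip",.087),("dial_mark",.05)):
    for r in tip_of(th,"wrist")[:1]: print(th,r,onz(C,r["position"],z))
cv2.imwrite("pics/m_s.png",cv2.resize(snapshot("scene")[90:270,270:500],None,fx=3.4,fy=3.3))
print(current_clock())
E
```

```text
[-0.189  0.15  -0.676] 0.9982376546957823
dial_grip {'position': [316.9, 105.8], 'p': 0.81} [ 0.419 -0.289  0.087]
dial_mark {'position': [322.1, 53.5], 'p': 0.91} [ 0.425 -0.234  0.05 ]
42.3583
```

View pics/m_w.png

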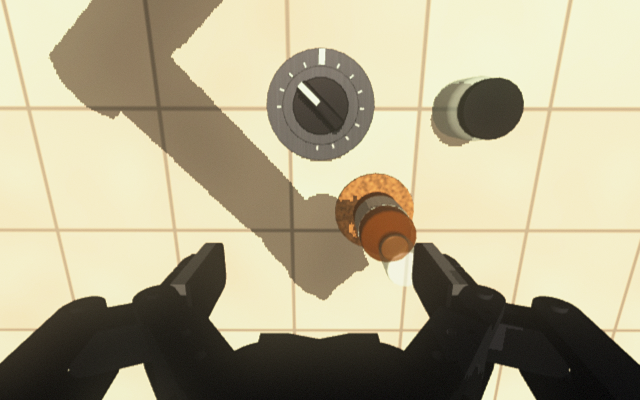

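View pics/m_s.png

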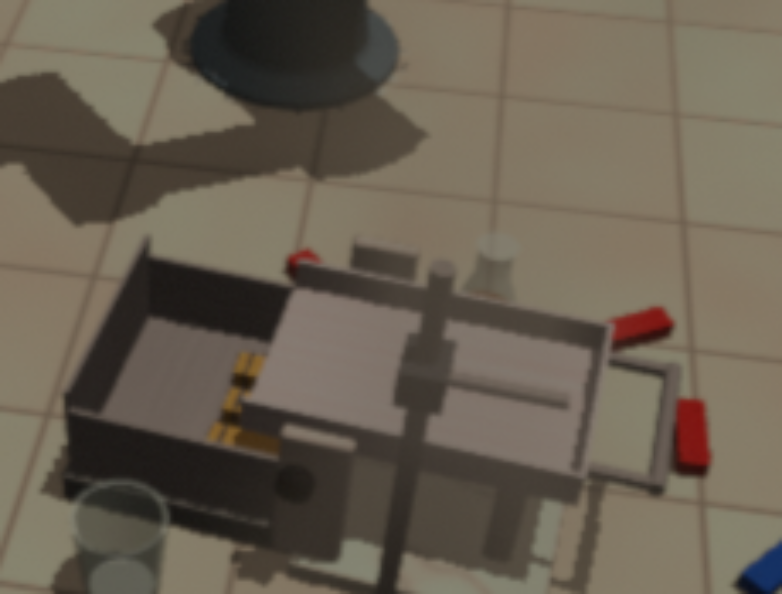

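```bash
python3 - <<'E'
from h import *
import pickle
C=pickle.load(open("c_m.pkl","rb"));im=cv2.imread("pics/m_w.png")
cv2.imwrite("pics/m_z.png",cv2.resize(im[40:165,260:380],None,fx=5,fy=4.8*1.0 if False else 4.8,interpolation=cv2.INTER_CUBIC))
g=cv2.cvtColor(im,cv2.COLOR_BGR2GRAY);sub=((g>185)).astype(np.uint8);k=np.zeros_like(sub);cv2.circle(k,(320,105),50,1,-1);sub*=k
n,l,st,ce=cv2.connectedComponentsWithStats(sub)
for i in range(1,n):
    if st[i,4]>25:
        pts=np.argwhere(l==i)[:,::-1].astype(np.float32)
        for z in (.05,.094):
            W=np.array([onz(C,q,z)[:2] for q in pts]); m=W.mean(0); u,s,v=np.linalg.svd(W-m)
            pr=(W-m)@v[0]; print(i,st[i],z,m,"az",np.degrees(np.arctan2(v[0][1],v[0][0])),"len",np.ptp(pr),np.ptp((W-m)@v[1]))
# housing circle
m=((g<120)&(k>0)).astype(np.uint8)
kk=np.zeros_like(k);cv2.circle(kk,(320,105),62,1,-1);m=((g<150)&(kk>0)).astype(np.uint8)
c=max(cv2.findContours(m,cv2.RETR_EXTERNAL,cv2.CHAIN_APPROX_NONE)[0],key=cv2.contourArea)
e=cv2.fitEllipse(c);print(e,onz(C,e[0],.05))
E
```

```text
1 [319  55   6  10  55] 0.05 [ 0.424 -0.241] az -87.43717756930425 len 0.00933941473349555 0.00581890031908973
1 [319  55   6  10  55] 0.094 [ 0.424 -0.247] az -87.4371775693043 len 0.008230263560035674 0.005127846296826744
6 [298  82  22  24 171] 0.05 [ 0.409 -0.276] az -44.43974479308559 len 0.029463115128867914 0.006508842697125374
6 [298  82  22  24 171] 0.094 [ 0.411 -0.278] az -44.4397447930856 len 0.025964068384347172 0.0057358509496350015
((320.09930419921875, 105.20515441894531), (107.24935913085938, 108.57166290283203), 175.22279357910156) [ 0.422 -0.289  0.05 ]
```

View pics/m_z.png

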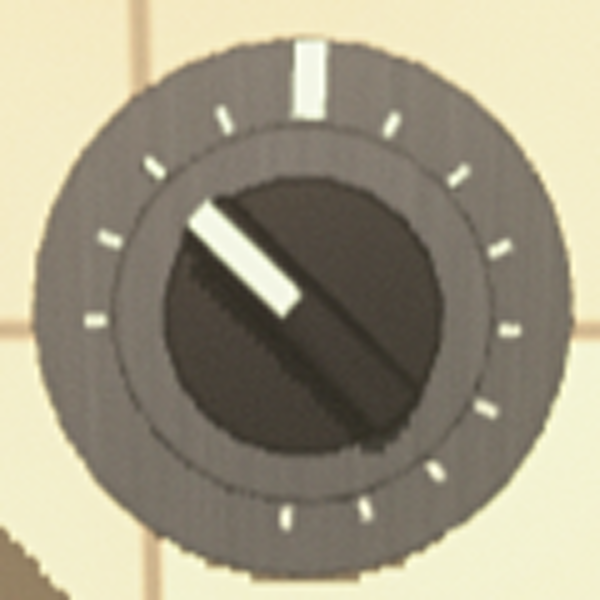

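The pointer azimuth is 135.6° and the mark, from the symmetric ticks, is at about 88°, so I need to turn about 47.6° clockwise (0.83 rad). That agrees with a start near 0.77.

```bash
python3 - <<'E'
from h import *
c=[.4215,-.2895]
goto([*c,.20],Rdown(45.6))
f0=np.array(current_wrist_force())
s=servo_line([*c,.091],v=.08,f_stop=8)
print(s,current_position(),current_q())
grab(); print(current_opening(),np.array(current_wrist_force())-f0,current_moment())
for y in np.linspace(45.6,-2.,6)[1:]:
    goto([*c,.091],Rdown(y)); print(y,np.array(current_wrist_force())-f0,current_moment()[2],current_opening())
let_go()
servo_line([*c,.20],v=.12)
goto([.42,-.36,.30],Rdown(0))
import pickle
C=cam("wrist");im=snapshot("wrist");cv2.imwrite("pics/n_w.png",im);pickle.dump(C,open("c_n.pkl","wb"))
cv2.imwrite("pics/n_z.png",cv2.resize(im[40:165,260:380],None,fx=5,fy=4.8,interpolation=cv2.INTER_CUBIC))
g=cv2.cvtColor(im,cv2.COLOR_BGR2GRAY);k=np.zeros_like(g);cv2.circle(k,(320,105),50,1,-1);sub=((g>185)&(k>0)).astype(np.uint8)
n,l,st,ce=cv2.connectedComponentsWithStats(sub)
for i in range(1,n):
    if st[i,4]>25:
        W=np.array([onz(C,q,.094)[:2] for q in np.argwhere(l==i)[:,::-1]]); m=W.mean(0); v=np.linalg.svd(W-m)[2]
        print(st[i],m,np.degrees(np.arctan2(v[0][1],v[0][0])))
print(current_clock())
E
```

```text
False [ 0.422 -0.29   0.092] [-41.593  20.736 -22.01   47.185  -0.      2.807]
0.15421771727854552 [-2.164  0.733  2.296] [0.102 0.217 0.007]
36.08 [-0.24   2.022  3.473] -0.017403363269706762 0.15111087678466012
26.560000000000002 [0.291 3.128 3.428] -0.012301700156730655 0.15365165195602706
17.040000000000003 [0.81  4.526 3.857] -0.006988722089970178 0.15161744264562707
7.520000000000003 [3.023 4.085 4.228] -0.03540459728985641 0.15009869392560954
-2.0 [2.883 4.586 4.929] -0.04425586053510335 0.15459166773618557
[319  55   6   9  49] [ 0.423 -0.247] -85.95769159662647
[319  73   6  29 170] [ 0.423 -0.272] -90.33324045611592
49.0083
```

View pics/n_z.png

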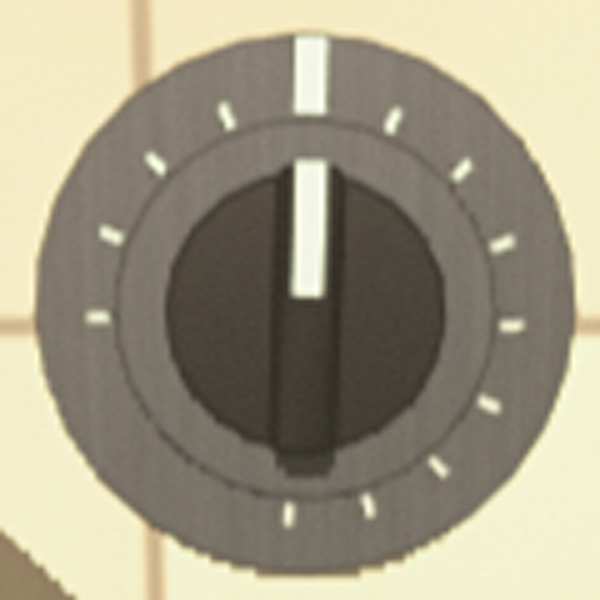

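View pics/n_w.png

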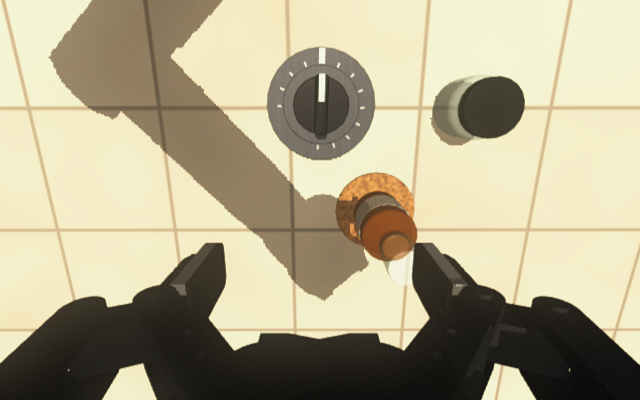

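The pointer lines up with the long mark at column ~310 in the zoom, to about 2°. One overall look before handing in.

```bash
python3 - <<'E'
from h import *
t=snapshot("top");cv2.imwrite("pics/o_t.png",t);s=snapshot("scene");cv2.imwrite("pics/o_s.png",s)
C=cam("top");Cs=cam("scene")
a=tip_of("bottle_mid","top")[:1];b=tip_of("bottle_mid","scene")[:1]
for r in a: print(r["p"],onz(C,r["position"],.086))
for r in b: print(r["p"],onz(Cs,r["position"],.086))
for th in ("jar","flask","beaker"):
    print(th,[onz(C,r["position"],0) for r in tip_of(th,"top")[:1]])
E
```

```text
0.68 [ 0.503 -0.432  0.086]
0.81 [ 0.508 -0.429  0.086]
jar [array([ 0.603, -0.299,  0.   ])]
flask [array([0.421, 0.207, 0.   ])]
beaker [array([ 0.704, -0.023,  0.   ])]
```

View pics/o_t.png

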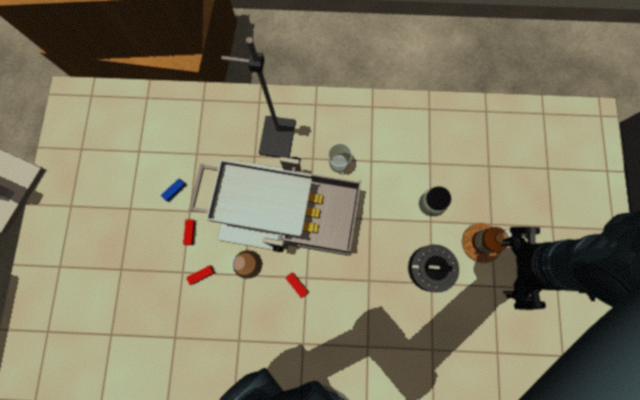

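View pics/o_s.png

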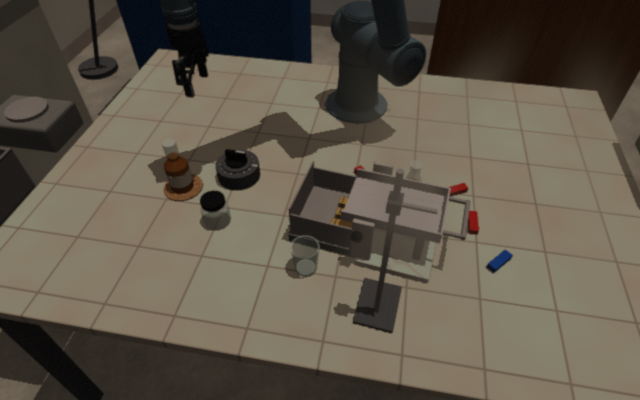

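Everything is where it should be: bottle on the coaster at (489,240), blocks in the pan at (316,213), tray down, and the flask, jar and beaker unmoved in the pictures. Handing in.

```bash
python3 - <<'E'
from h import *
job_done(); print(current_clock())
E
```

```text
the job is handed in; nothing more can be done
the job is handed in; nothing more can be done
```

I did all three parts and handed the job in after about 49 s on the robot's clock, well inside the 72 s limit. No verdict was reported.

- **Bottle:** I gripped it by the stopper, lifted it out of the pan and set it upright on the coaster. It is about 3–10 mm from the coaster's centre, depending on the camera (28 mm allowed).
- **Tray:** I raised it by the bar to about 1.1 rad, and all three brass blocks slid out. I then lowered it slowly until it touched its rest and let go. In the scene view it looks just as it did at the start.
- **Blocks:** When the tray was up, their rear ends still leaned on its lip. They came off as it was lowered. In the last pictures all three are inside the pan, partly under the lip. Their front ends measured 87–90 mm from the hinge, so the centres are about 35 mm from the pan's centre, if they lie flat.
- **Dial:** I turned it about 48° clockwise. The pointer now lines up with the long mark to about 2° (7.4° allowed).
- **Jar, flask and beaker:** They look unmoved in the pictures. The network's position for the flask differed by about 15 mm between the first and last pictures. In the picture itself it moved about one pixel, so I put that down to network error.

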